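Sieve two sizes of mill balls apart

TASK

Two sizes of grinding balls lie mixed in the slotted sieve that hangs in the steel pan. Shake the sieve over the pan by its handle until all four small dark balls have dropped through into the pan, then lift it across, tip the three large white balls from close above into the open steel grinding bowl, and hang the empty sieve back in the pan, sitting flat on both rails, and let go. Keep the fingers off the balls (they chip, so do not let them drop from a height), and do not push the bowl or the things standing around.

Things in the scene. Friction and masses are not known exactly. Their poses are not given: they have to be found in the camera images.
- sieve: aluminium box sieve with arch handle, 0.24 to 0.36 kg empty, 209 mm long (x), 118 mm wide (y). Origin: middle of its deck, level with the valleys of the bars; z up; +x is the pour direction (open front). Inside 108 mm wide; closed at the back (x = -75) and sides by 3 mm walls up to z = 42 mm (36 at the front). The box below the flanges (x = -78 to 78, y = -57 to 57) reaches down to z = -10
- sieve_deck (a point): same point and axes as the sieve's origin. The deck is two pressed bars, 18 mm wide, along x at y = +21 and -21 mm, each a shallow V (sides rise 8 degrees), leaving three open slots 24 mm wide along x. From x = 50 mm the bars rise at 20 degrees towards the lip, so balls stay in while the sieve is level; leaned 40 to 50 degrees front down, the large ones roll out
- sieve_handle (a point): middle of the sieve's black handle grip, a level bar 14 mm thick (x), 20 mm tall (z), 112 mm long (y), 108 mm above the sieve's origin, on a flat strap at each end; its underside is over 50 mm above the large balls; axes as the sieve
- sieve_lip (a point): middle of the sieve's front lip edge, 110 mm wide, over which the large balls roll out; at x = 106, z = 14 mm in the sieve's frame; axes as the sieve. The front flange's lower edge lies just behind and 12 mm below it (9 mm lower than the lip, 1 cm behind it, when leaned 45 degrees)
- sieve_flange (a point): middle of the underside of the sieve's rear flange, at x = -90, z = 2 mm in the sieve's frame; axes as the sieve. Flanges 24 mm deep and 114 mm wide stick out at the back (x = -103 to -78) and under the lip (x = 79 to 104), both undersides at z = 2 mm; by them the sieve hangs on the pan's rails
- pan: fixed open stainless pan, outside 182 mm (x) by 178 mm (y), inside 170 by 166 mm, inner floor at z = 9 mm; origin in the middle of its underside, z up. The walls at x = +-88 mm carry white rail strips, 6 mm wide, along y; the end walls at y = +-86 mm reach z = 69 mm and stop the sieve
- pan_rail (a point): middle of the top of the pan's rail at x = +88, z = 64 mm in the pan's frame (the other is at x = -88); axes as the pan. The sieve hangs with its flanges on both rails, its origin 62 mm above the pan's and +x the same way; it slides 26 mm to either side of the middle along the pan's y (across its slots), with 7 mm of play either way in x
- bowl: open round stainless grinding bowl, 2.2 kg, loose, outside diameter 150 mm, inside 136 mm, rim at z = 80 mm, inner floor at z = 10 mm; origin in the middle of its underside
- bowl_lid: the bowl's round steel lid with a knob, 156 mm diameter, 30 mm high, lying on the bench; origin at the middle of its underside; leave alone
- ethanol: white bottle with red cap, 65 mm diameter, 150 mm high; origin at the middle of its underside; leave alone
- tip_box: blue box of pipette tips with a clear lid, 92 by 122 mm, 95 mm high, on the bench to the left; origin at the middle of its underside; leave alone
- large_1: white alumina grinding ball, 40 mm diameter, about 0.12 kg, too big for the slots; starts on the deck of the sieve; origin at its centre
- large_2: white alumina grinding ball, 40 mm diameter, about 0.12 kg, too big for the slots; starts on the deck of the sieve; origin at its centre
- large_3: white alumina grinding ball, 40 mm diameter, about 0.12 kg, too big for the slots; starts on the deck of the sieve; origin at its centre
- small_1: dark grey grinding ball, 20 mm diameter, 14 g, passes through the slots with 4 mm to spare; starts in the shallow valley of one of the sieve's deck bars, where it stays until the sieve is shaken briskly across the slots (2 to 3 m/s2: strokes of 35 mm in 0.25 s or less), or leaned some 25 degrees sideways; origin at its centre
- small_2: dark grey grinding ball, 20 mm diameter, 14 g, passes through the slots with 4 mm to spare; starts in the shallow valley of one of the sieve's deck bars, where it stays until the sieve is shaken briskly across the slots (2 to 3 m/s2: strokes of 35 mm in 0.25 s or less), or leaned some 25 degrees sideways; origin at its centre
- small_3: dark grey grinding ball, 20 mm diameter, 14 g, passes through the slots with 4 mm to spare; starts in the shallow valley of one of the sieve's deck bars, where it stays until the sieve is shaken briskly across the slots (2 to 3 m/s2: strokes of 35 mm in 0.25 s or less), or leaned some 25 degrees sideways; origin at its centre
- small_4: dark grey grinding ball, 20 mm diameter, 14 g, passes through the slots with 4 mm to spare; starts in the shallow valley of one of the sieve's deck bars, where it stays until the sieve is shaken briskly across the slots (2 to 3 m/s2: strokes of 35 mm in 0.25 s or less), or leaned some 25 degrees sideways; origin at its centre
There are look-alikes about, which are no part of the job. Leave any orange or pink look-alike of the large_1 alone.

How it is judged:
By the outcome, as a careful person would: the job done as asked, in the order asked, and still so for the second after the job is handed in, with the robot touching nothing.
It also fails if it takes over 48 s, if anything falls off the work surface, if the arm or the gripper's body presses on something with over 40 N, if the wrist force passes 120 N, or if a joint passes its speed limit or range.

ROBOT

A 7-joint arm with a two-finger parallel gripper is mounted at the origin on a cart in front of the work surface, level with it; the furniture and walls round the work are solid. World frame = base frame: x ahead of the robot, y to its left, z up, the work surface at z = 0. Lengths are in m, angles in rad, forces in N, time in s.
With the tool pointing down it reaches from about 0.4 to 0.85 m from the base axis. Payload 10.4 kg.
Tool frame: the origin (TCP) lies on the centre line of the jaws, within the pads' length; the fingertips stand 17 mm ahead of it and the grasp point (between the pads) lies 2 mm behind it (manip.tcp_to_tips is the distance from the TCP to the fingertips, in m); z points along the fingers, x is the direction in which the jaws open and shut, and the axes are right-handed (so a half turn about z gives the same grasp; the last joint's range is limited). The gripper opens to 85 mm and grips with 20 to 120 N. Pads are 22 mm wide; open, the fingers measure 114 mm over their backs; the gripper's body (76 mm by 85 mm) begins 54 mm behind the grasp point. The pads swing forward as they close: fully open they stand 13 mm farther back than shut.
Start: joints at [1.31, 0.332, -0.065, 1.46, 0.022, 1.35, -0.088], TCP at [0.147, -0.607, 0.248] pointing down, gripper open.
Joint ranges: [-2.6, 2.6], [-0.5, 2.12], [-1.47, 1.34], [0.16, 2.42], [-1.27, 4.41], [0.06, 2.06], [-2.6, 2.6]. Speed limits (rad/s): [2.22, 2.22, 2.79, 2.79, 3.14, 3.14, 3.14].

INTERFACE

Orientations are given as a unit quaternion [x, y, z, w].
In Python, from workcell import manip gives the robot as it stands.
- The arm moves only by the shell command python3 -m pendant 'ROWS' [FORCE]. ROWS is JSON, a list of rows, each a list of 3 entries, a list of its own where there are three numbers: the shift along the world's x, y, z in cm, then the turn, a rotation vector about the world's x, y, z in degrees, then the closure in counts, from 0 (fully open) to 255 (shut). A call has 1 to 12 rows; each row shifts and turns the pose as measured when the row begins; what a row does not reach is not made up. A row lasts 1/8 s, in which the tool goes at most 62.5 mm and 10.7 degrees, less where a joint would pass 70% of its speed; a pose out of reach is approached as far as the arm can. A call is refused whole if a number of a shift passes 6.25 or a number of a turn 10.7, either way. A call with a gripper value outside its range is refused whole. The fingers move at their own pace and stop on an object; FORCE is the grip in N (left out, the last holds). Time passes only in rows, so rows that do not move let the fingers close. It gives the time, the measured TCP pose, the force and the opening at its end, in the units of the state.
- manip.get_obs(): the state, without advancing time (a new reading comes with each control period).
- manip.camera(name): name is "side" or "top"; returns a dict with "pixels" (384x512x3 uint8, red, green, blue), "range_z" (384x512 float32, m along the optical axis (not along the pixel's ray), 0 where there is no reading), "K" (3x3 intrinsics, pixels), "origin" and "rotation" of the camera in the world. Camera axes: x right, y down, z forward; pixel columns grow to the right and rows downward; lengths in m; the calibration is good to about 2 mm. A picture is of the moment at which its call begins.
- manip.hand_in(): hands the job in, once; it reports no verdict.
The state is a dict: "clock": time; "joint_pos": joint angles; "joint_velocities": joint speeds; "tau": joint torques, N m; "position": TCP position; "ee_rot": TCP orientation; "ft_force": force on the tool from outside, world axes, zero at the start; "torque": the same for the moment, N m; "grip_width": opening from 0.0 (shut) to 1.0 (fully open).
Only numpy, scipy, OpenCV 4.12 (cv2) and the standard library are available. Lean on these libraries where they do the work, as an engineer would, in place of code of your own. Each camera call takes 0.05 s, during which the arm holds its last target.

## Working session

There is one attempt and no reset: what is moved stays moved. The work goes in short steps, Python scripts to look and compute and a shell command to move; the robot and the scene stay as the last step left them, time stands still between calls to the robot, and variables do not carry over. Pictures are saved under pics/ and viewed, and the job is handed in when it is done.

```bash
ls; mkdir -p pics
cat > h.py <<'E'
import numpy as np, cv2
from workcell import manip
def snap(n,tag):
    c=manip.camera(n); cv2.imwrite(f'pics/{tag}.png',c['pixels'][:,:,::-1]); np.savez(f'pics/{tag}.npz',**c); return c
def world(c,u,v,z=None):
    K=c['K'];r=np.array([(u-K[0,2])/K[0,0],(v-K[1,2])/K[1,1],1.])
    d=z if z is not None else c['range_z'][int(v),int(u)]
    return c['origin']+c['rotation']@(r*d)
def onplane(c,u,v,zp):
    K=c['K'];r=c['rotation']@np.array([(u-K[0,2])/K[0,0],(v-K[1,2])/K[1,1],1.])
    return c['origin']+r*(zp-c['origin'][2])/r[2]
E
python3 - <<'E'
from h import *
o=manip.get_obs()
for k,v in o.items(): print(k,np.round(v,3))
for n in('top','side'):
    c=snap(n,n+'0');print(n,c['K'].round(1).tolist(),c['origin'],c['rotation'].round(3).tolist())
E
```

```text
pics
clock 0.0
joint_pos [ 1.31   0.333 -0.065  1.461  0.022  1.35  -0.088]
joint_velocities [ 0.001 -0.001 -0.     0.     0.001 -0.001 -0.001]
tau [ 0.0000e+00 -6.2545e+01  4.9000e-02 -3.9162e+01  1.6000e-02  1.0000e-02
  0.0000e+00]
position [ 0.147 -0.607  0.248]
ee_rot [ 0.786 -0.618 -0.001 -0.   ]
ft_force [ 0.166  0.468 -0.214]
torque [ 0.057  0.028 -0.008]
grip_width 1.001
top [[362.6, 0.0, 253.0], [0.0, 362.6, 184.1], [0.0, 0.0, 1.0]] [ 0.38132149 -0.0438414   1.13199472] [-0.703, 0.705, -0.061, 0.072]
side [[452.1, 0.0, 254.4], [0.0, 452.1, 190.7], [0.0, 0.0, 1.0]] [-0.60070268  0.11181563  1.11996922] [-0.598, 0.68, -0.318, 0.281]
```

```bash
sed -i "s/^    c=manip.camera(n);/    c=dict(manip.camera(n)); c['rotation']=R.from_quat(c['rotation']).as_matrix() if np.size(c['rotation'])==4 else c['rotation'];/; 1a from scipy.spatial.transform import Rotation as R" h.py
cat >> h.py <<'E'
def load(tag): return dict(np.load(f'pics/{tag}.npz'))
E
python3 - <<'E'
from h import *
for n in('top','side'):
    c=load(n+'0'); c['rotation']=R.from_quat(c['rotation']).as_matrix(); np.savez(f'pics/{n}0.npz',**c);print(c['rotation'].round(2).tolist())
E
```

```text
[[-0.0, -0.98, 0.19], [-1.0, 0.0, 0.01], [-0.01, -0.19, -0.98]]
[[-0.13, -0.64, 0.76], [-0.99, 0.08, -0.1], [-0.0, -0.77, -0.64]]
```

View pics/top0.png

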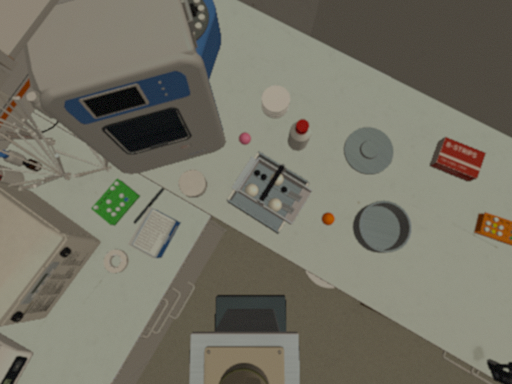

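View pics/side0.png

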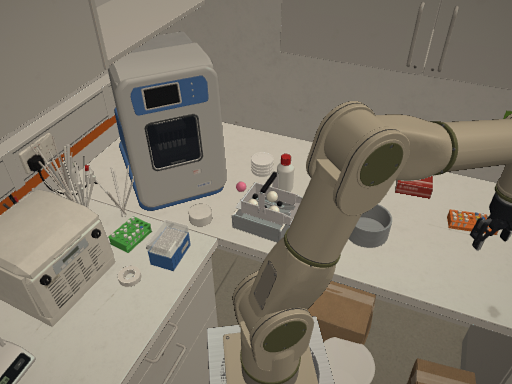

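Run:
```python
from h import *
im=cv2.imread('pics/top0.png')[140:245,215:325]; cv2.imwrite('pics/c1.png',cv2.resize(im,None,fx=5.5,fy=5.5,interpolation=cv2.INTER_CUBIC))
im=cv2.imread('pics/side0.png')[140:260,215:415]; cv2.imwrite('pics/c2.png',cv2.resize(im,None,fx=4,fy=4,interpolation=cv2.INTER_CUBIC))
```

```text
(no output)
```

View pics/c1.png

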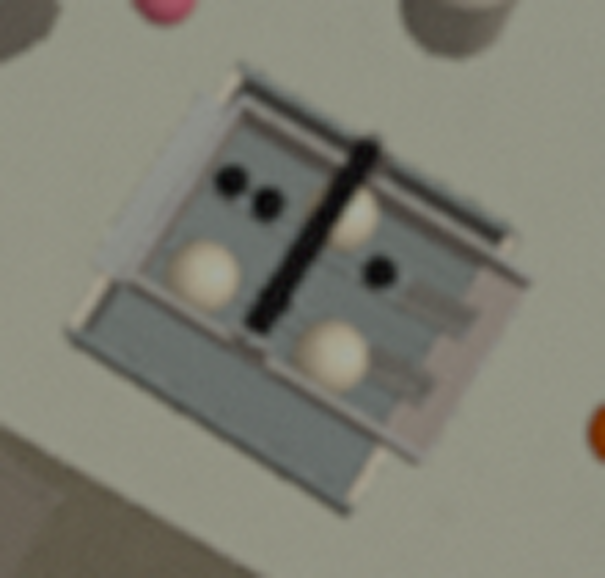

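View pics/c2.png

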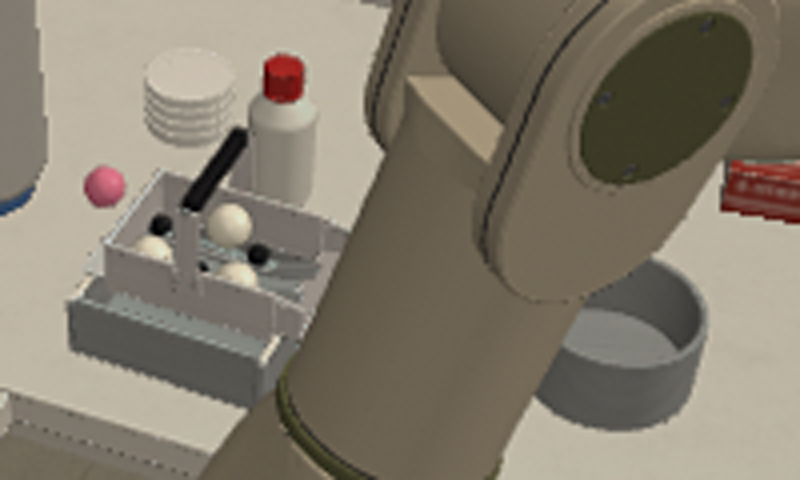

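```bash
cat > m.py <<'E'
from h import *
c=load('top0')
f=lambda u,v,z:onplane(c,u/5.5+215-0.4,v/5.5+140-0.4,z).round(4)
for n,p in dict(hA=(368,150,.18),hB=(260,322,.18),
  nl=(70,335,.069),nr=(348,512,.069),fl=(240,68,.069),fr=(515,232,.069),
  lipA=(530,282,.076),lipB=(415,463,.076),wallBL=(135,278,.104),
  L1=(204,275,.092),L2=(335,357,.092),L3=(348,218,.092)).items(): print(n,f(*p))
# depth check handle
P=[world(c,u/5.5+215-.4,v/5.5+140-.4) for u,v in [(340,195),(315,235),(290,275)]];print(np.round(P,3))
# bowl: rim depth pixels
K=c['K'];v,u=np.mgrid[190:265,340:425];d=c['range_z'][v,u]
X=np.stack([(u-K[0,2])/K[0,0]*d,(v-K[1,2])/K[1,1]*d,d],-1)@c['rotation'].T+c['origin']
m=(X[...,2]>.074)&(X[...,2]<.088);pts=X[m][:,:2]
A=np.c_[2*pts,np.ones(len(pts))];s=np.linalg.lstsq(A,(pts**2).sum(1),rcond=None)[0]
print('bowl',s[:2],np.sqrt(s[2]+s[0]**2+s[1]**2),len(pts),X[...,2].max())
for nm,(a,b) in dict(orange=(328,218),pink=(245,138),eth=(301,127),lid=(369,150)).items(): print(nm,world(c,a,b).round(3))
E
python3 m.py
```

```text
hA [ 0.61  -0.107  0.18 ]
hB [ 0.525  -0.0536  0.18  ]
nl [0.5351 0.0477 0.069 ]
nr [ 0.4401 -0.1006  0.069 ]
fl [ 0.6835 -0.0445  0.069 ]
fr [ 0.5906 -0.1932  0.069 ]
lipA [ 0.5619 -0.1994  0.076 ]
lipB [ 0.4653 -0.1359  0.076 ]
wallBL [0.56   0.0109 0.104 ]
L1 [ 0.5636 -0.025   0.092 ]
L2 [ 0.5196 -0.0937  0.092 ]
L3 [ 0.594  -0.1016  0.092 ]
[[ 0.587 -0.093  0.182]
 [ 0.567 -0.08   0.182]
 [ 0.548 -0.068  0.181]]
bowl [ 0.45732728 -0.40477763] 0.0710582501460776 448 1.1319947208150924
orange [ 0.485 -0.253  0.042]
pink [ 0.738 -0.003  0.037]
eth [ 0.732 -0.166  0.154]
lid [ 0.698 -0.391  0.034]
```

```bash
python3 -m pendant '[[[3.5,4.4,0.1],[0,0,10.7],0],[[3.5,4.4,0.1],[0,0,10.7],0],[[3.5,4.4,0.1],[0,0,10.7],0],[[3.5,4.4,0.1],[0,0,10.7],0],[[3.5,4.4,0.1],[0,0,10.7],0],[[3.5,4.4,0.1],[0,0,10.7],0],[[3.5,4.4,0.1],[0,0,10.7],0],[[3.5,4.4,0.1],[0,0,10.7],0],[[3.5,4.4,0.1],[0,0,10.7],0],[[3.5,4.4,0.1],[0,0,10.7],0]]' 80
cat > st.py <<'E'
from h import *
o=manip.get_obs();r=R.from_quat(o['ee_rot']).as_matrix()
x=r[:,0];z=r[:,2]
print('t',o['clock'],'p',np.round(o['position'],4),'q',np.round(o['joint_pos'],3),'yaw',np.degrees(np.arctan2(x[1],x[0])).round(2),'z',z.round(4),'x',x.round(3),'grip',round(float(o['grip_width']),3),'F',np.round(o['ft_force'],1))
E
python3 st.py
```

```text
clock: 1.35
position: [0.5004, -0.1541, 0.2545]
ee_rot: [0.963, 0.268, -0.003, 0.002]
ft_force: [0.5, -0.6, 0.1]
grip_width: 1.001
t 1.35 p [ 0.5004 -0.1541  0.2545] q [ 0.794  0.159 -0.643  1.689  0.103  1.33   0.675] yaw 31.12 z [-0.0039 -0.0051 -1.    ] x [ 0.856  0.517 -0.006] grip 1.001 F [ 0.5 -0.6  0.1]
```

```bash
python3 -m pendant '[[[2.3,2.5,0],[0,0,8.8],0],[[2.3,2.5,0],[0,0,8.8],0],[[2.2,2.45,0],[0,0,8.8],0],[[0,0,0],[0,0,0],0]]'; python3 st.py; python3 -c "
from h import *
snap('side','s1');snap('top','t1')
im=cv2.imread('pics/s1.png')[100:260,200:360]; cv2.imwrite('pics/c3.png',cv2.resize(im,None,fx=3.7,fy=3.7,interpolation=cv2.INTER_CUBIC))"
```

```text
clock: 1.85
position: [0.5714, -0.0718, 0.2534]
ee_rot: [0.871, 0.492, -0.002, 0.001]
ft_force: [-0.3, -0.1, 0.9]
grip_width: 1.0
t 1.85 p [ 0.5714 -0.0718  0.2534] q [ 0.655  0.307 -0.745  1.555  0.214  1.365  0.918] yaw 58.95 z [-0.0025 -0.0036 -1.    ] x [ 0.516  0.857 -0.004] grip 1.0 F [-0.3 -0.1  0.9]
```

View pics/c3.png

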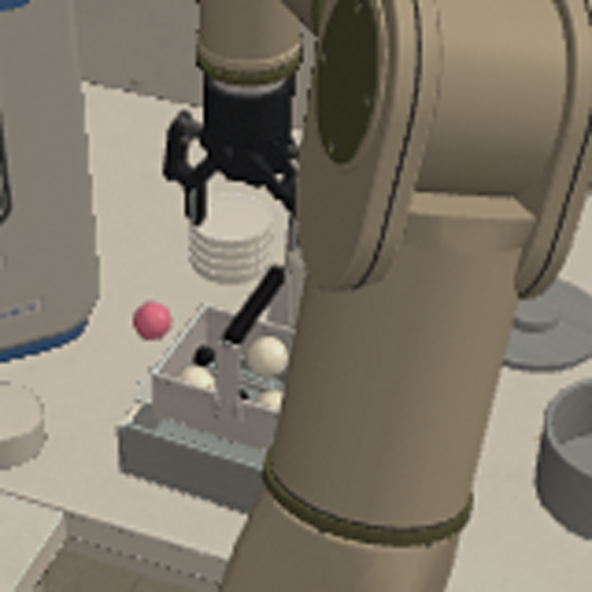

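View pics/t1.png

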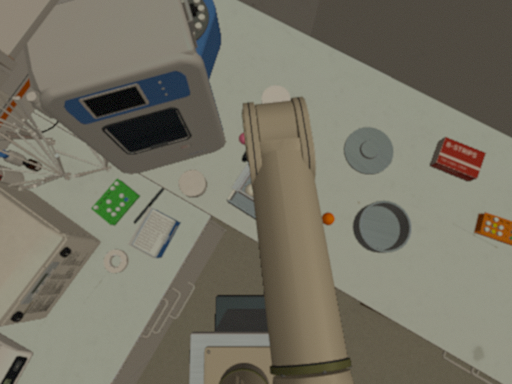

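```bash
python3 -m pendant '[[[-0.3,-0.8,-2.5],[0.2,-0.2,-1.4],0],[[0,0,-2.5],[0,0,0],0],[[0,0,-2.0],[0,0,0],0],[[0,0,0],[0,0,0],0]]'; python3 st.py
```

```text
clock: 2.45
position: [0.5648, -0.0888, 0.1818]
ee_rot: [0.882, 0.472, -0.001, 0.002]
ft_force: [-0.3, -0.4, 0.5]
grip_width: 1.002
t 2.45 p [ 0.5648 -0.0888  0.1818] q [ 0.667  0.347 -0.718  1.662  0.245  1.224  0.878] yaw 56.34 z [-4.0e-04 -5.3e-03 -1.0e+00] x [ 0.554  0.832 -0.005] grip 1.002 F [-0.3 -0.4  0.5]
```

```bash
python3 -m pendant '[[[0.2,0.6,-1.0],[0.2,0,0.7],0],[[0,0,0],[0,0,0],0],[[0,0,0],[0,0,0],0]]'; python3 st.py; python3 -c "
from h import *
snap('side','s2')
im=cv2.imread('pics/s2.png')[130:260,200:330]; cv2.imwrite('pics/c4.png',cv2.resize(im,None,fx=4.5,fy=4.5,interpolation=cv2.INTER_CUBIC))"
```

```text
clock: 2.82
position: [0.5675, -0.0835, 0.1733]
ee_rot: [0.879, 0.477, 0.0, 0.002]
ft_force: [0.1, 0.6, 0.2]
grip_width: 1.004
t 2.825 p [ 0.5675 -0.0835  0.1733] q [ 0.659  0.358 -0.719  1.669  0.253  1.207  0.874] yaw 56.94 z [ 0.002  -0.0027 -1.    ] x [ 0.546  0.838 -0.001] grip 1.004 F [0.1 0.6 0.2]
```

View pics/c4.png

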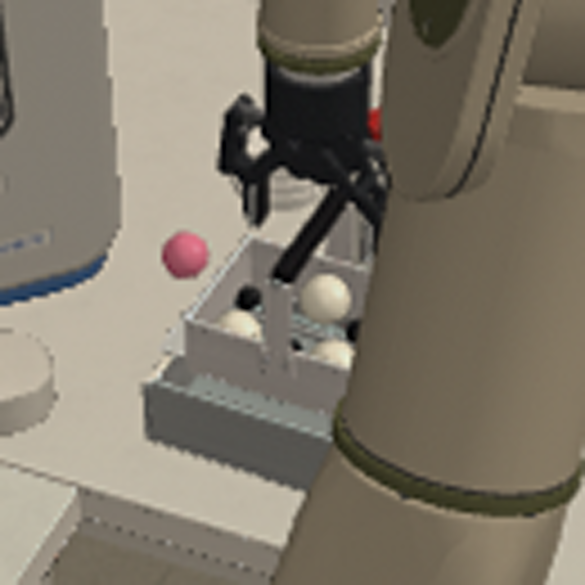

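```bash
python3 -m pendant '[[[0.1,0.3,-0.4],[0.1,0,0.3],0],[[0,0,0],[0,0,0],150],[[0,0,0],[0,0,0],200],[[0,0,0],[0,0,0],255],[[0,0,0],[0,0,0],255],[[0,0,0],[0,0,0],255]]' 90; python3 st.py
```

```text
clock: 3.62
position: [0.5688, -0.0802, 0.1697]
ee_rot: [0.878, 0.479, 0.001, 0.001]
ft_force: [0.0, 0.5, -0.8]
grip_width: 0.143
t 3.625 p [ 0.5688 -0.0802  0.1697] q [ 0.654  0.364 -0.721  1.671  0.256  1.201  0.872] yaw 57.27 z [ 0.0029 -0.0012 -1.    ] x [0.541 0.841 0.001] grip 0.143 F [ 0.   0.5 -0.8]
```

```bash
python3 -m pendant '[[[0,0,0.4],[0,0,0],255],[[-0.3,0.2,0.4],[0,0,0],255],[[-0.3,0.2,0],[0,0,0],255],[[0,0,0],[0,0,0],255]]'; python3 st.py; python3 -c "
from h import *
snap('side','s3')
im=cv2.imread('pics/s3.png')[130:260,200:330]; cv2.imwrite('pics/c5.png',cv2.resize(im,None,fx=4.5,fy=4.5,interpolation=cv2.INTER_CUBIC))"
```

```text
clock: 4.12
position: [0.5606, -0.0758, 0.1761]
ee_rot: [0.878, 0.479, -0.001, -0.0]
ft_force: [-0.3, -0.1, -6.3]
grip_width: 0.147
t 4.125 p [ 0.5606 -0.0758  0.1761] q [ 0.66   0.342 -0.728  1.682  0.241  1.211  0.875] yaw 57.28 z [-1.6e-03 -4.0e-04 -1.0e+00] x [ 0.541  0.841 -0.001] grip 0.147 F [-0.3 -0.1 -6.3]
```

View pics/c5.png

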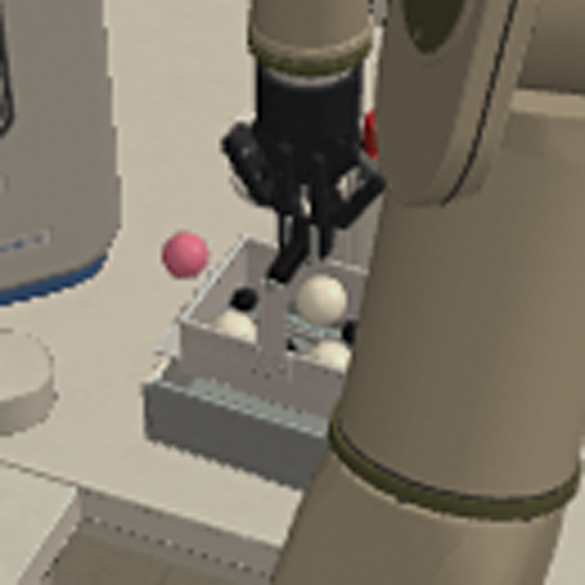

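```bash
python3 -m pendant '[[[1.2,-0.75,0],[0,0,0],255],[[-2.4,1.5,0],[0,0,0],255],[[2.4,-1.5,0],[0,0,0],255],[[-2.4,1.5,0],[0,0,0],255],[[1.2,-0.75,0],[0,0,0],255],[[0,0,0],[0,0,0],255]]'; python3 st.py; python3 -c "
from h import *
snap('side','s4')
im=cv2.imread('pics/s4.png')[130:260,200:330]; cv2.imwrite('pics/c6.png',cv2.resize(im,None,fx=4.5,fy=4.5,interpolation=cv2.INTER_CUBIC))"
```

```text
clock: 4.92
position: [0.5642, -0.0793, 0.1743]
ee_rot: [0.878, 0.478, -0.001, -0.001]
ft_force: [0.2, 1.2, -5.7]
grip_width: 0.144
t 4.925 p [ 0.5642 -0.0793  0.1743] q [ 0.661  0.354 -0.726  1.673  0.247  1.212  0.875] yaw 57.14 z [-2.4e-03  8.0e-04 -1.0e+00] x [ 0.543  0.84  -0.001] grip 0.144 F [ 0.2  1.2 -5.7]
```

View pics/c6.png

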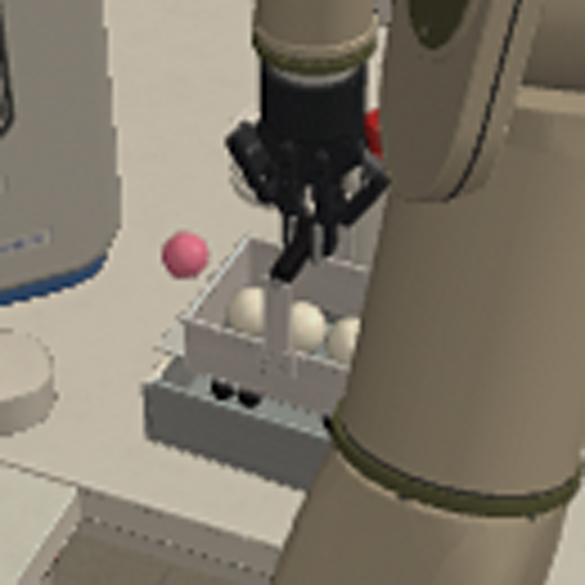

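```bash
python3 -m pendant '[[[-1.5,1.0,0.3],[0,0,0],255],[[2.5,-1.6,0],[0,0,0],255],[[-2.5,1.6,0],[0,0,0],255],[[2.5,-1.6,0],[0,0,0],255],[[-2.5,1.6,0],[0,0,0],255],[[2.5,-1.6,0],[0,0,0],255],[[-1.2,0.8,0],[0,0,0],255],[[0,0,0],[0,0,0],255],[[0,0,0],[0,0,0],255]]'; python3 st.py; python3 -c "
from h import *
snap('side','s5');snap('top','t5')
im=cv2.imread('pics/s5.png')[130:260,200:330]; cv2.imwrite('pics/c7.png',cv2.resize(im,None,fx=4.5,fy=4.5,interpolation=cv2.INTER_CUBIC))
im=cv2.imread('pics/t5.png')[130:250,210:340]; cv2.imwrite('pics/c7t.png',cv2.resize(im,None,fx=4.5,fy=4.5,interpolation=cv2.INTER_CUBIC))"
```

```text
clock: 6.1
position: [0.5558, -0.0701, 0.175]
ee_rot: [0.876, 0.482, -0.004, -0.005]
ft_force: [0.6, -0.4, -6.4]
grip_width: 0.146
t 6.1 p [ 0.5558 -0.0701  0.175 ] q [ 0.665  0.342 -0.741  1.688  0.237  1.218  0.873] yaw 57.57 z [-0.0121  0.0054 -0.9999] x [ 0.536  0.844 -0.002] grip 0.146 F [ 0.6 -0.4 -6.4]
```

View pics/c7.png

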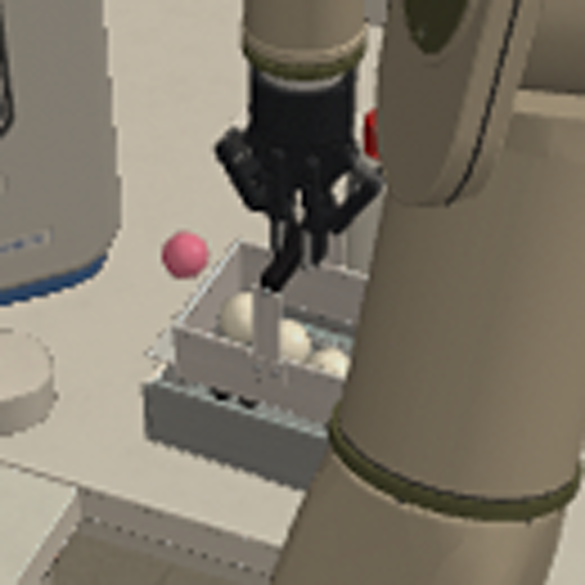

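View pics/c7t.png

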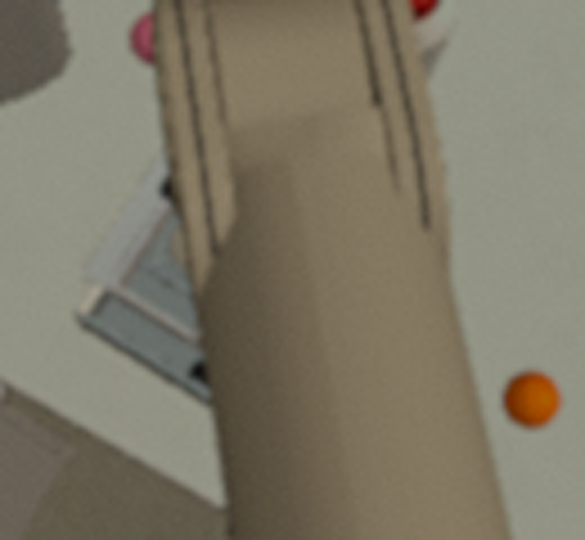

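```bash
python3 -m pendant '[[[0.2,-0.2,1.5],[0.3,0.6,0],255],[[0.2,-0.2,2.5],[0,0,0],255],[[0,0,2.5],[0,0,0],255],[[0,0,2],[0,0,0],255],[[0,0,1],[0,0,0],255],[[0,0,0],[0,0,0],255]]'; python3 st.py; python3 -c "
from h import *
snap('side','s6');snap('top','t6')
im=cv2.imread('pics/s6.png')[80:260,180:360]; cv2.imwrite('pics/c8.png',cv2.resize(im,None,fx=3.3,fy=3.3,interpolation=cv2.INTER_CUBIC))
im=cv2.imread('pics/t6.png')[130:250,210:340]; cv2.imwrite('pics/c8t.png',cv2.resize(im,None,fx=4.5,fy=4.5,interpolation=cv2.INTER_CUBIC))"
```

```text
clock: 6.95
position: [0.56, -0.0745, 0.2725]
ee_rot: [0.876, 0.481, -0.007, -0.011]
ft_force: [-0.5, -0.3, -6.6]
grip_width: 0.145
t 6.95 p [ 0.56   -0.0745  0.2725] q [ 0.68   0.289 -0.754  1.536  0.186  1.418  0.919] yaw 57.56 z [-0.0233  0.0114 -0.9997] x [ 0.536  0.844 -0.003] grip 0.145 F [-0.5 -0.3 -6.6]
```

View pics/c8.png

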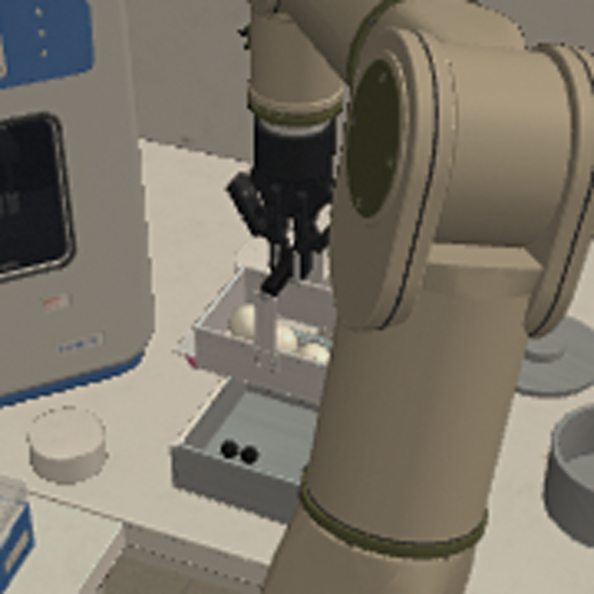

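View pics/c8t.png

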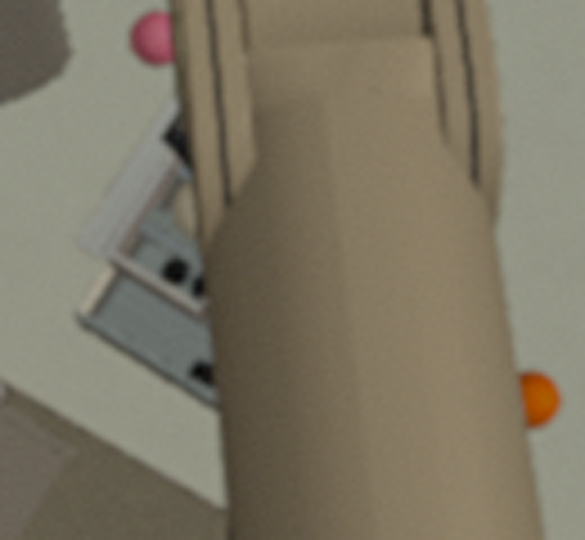

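```bash
python3 -m pendant '[[[-0.3,-0.9,0],[-0.3,-0.7,0],255],[[-0.6,-1.8,0],[-0.3,-0.6,0],255],[[-0.9,-2.6,0],[0,0,0],255],[[-1,-3,0],[0,0,0],255],[[-1,-3,0],[0,0,0],255],[[-0.7,-2.2,0],[0,0,0],255],[[-0.4,-1.2,0],[0,0,0],255],[[0,0,0],[0,0,0],255]]'; python3 st.py; python3 -c "
from h import *
snap('side','s7');snap('top','t7')
im=cv2.imread('pics/s7.png')[80:260,180:360]; cv2.imwrite('pics/c9.png',cv2.resize(im,None,fx=3.3,fy=3.3,interpolation=cv2.INTER_CUBIC))
im=cv2.imread('pics/t7.png')[130:250,210:340]; cv2.imwrite('pics/c9t.png',cv2.resize(im,None,fx=4.5,fy=4.5,interpolation=cv2.INTER_CUBIC))"
```

```text
clock: 8.05
position: [0.5042, -0.229, 0.2661]
ee_rot: [0.877, 0.481, -0.003, -0.002]
ft_force: [-1.0, -0.1, -6.0]
grip_width: 0.148
t 8.05 p [ 0.5042 -0.229   0.2661] q [ 0.917  0.233 -0.667  1.593  0.147  1.374  1.237] yaw 57.5 z [-6.7e-03  7.0e-04 -1.0e+00] x [ 0.537  0.843 -0.003] grip 0.148 F [-1.  -0.1 -6. ]
```

View pics/c9.png

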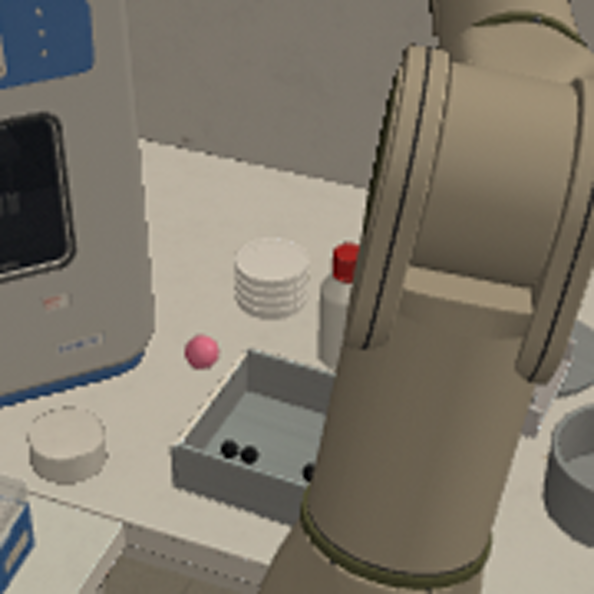

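View pics/c9t.png

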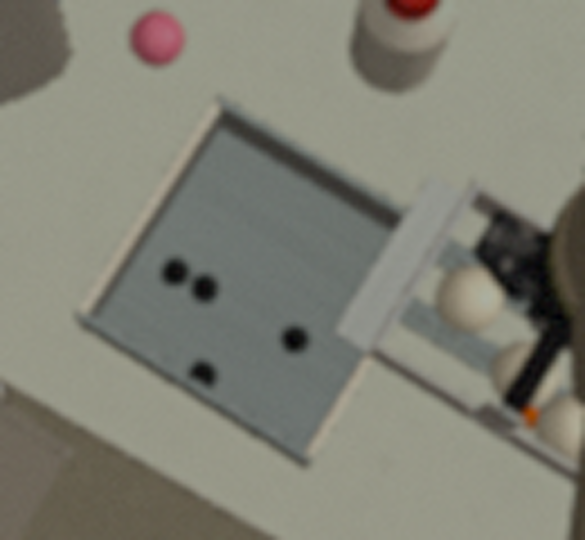

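```bash
python3 -m pendant '[[[0,-1,0],[1.5,-1,0],255],[[0.1,-1.8,0],[2.5,-1.6,0],255],[[0.1,-2.2,0],[2.5,-1.6,0],255],[[0.1,-2.0,0],[2.5,-1.6,0],255],[[0,-1.2,0],[2.2,-1.4,0],255],[[0,-0.5,0],[1,-0.6,0],255],[[0,0,0],[0,0,0],255]]'; python3 st.py
cat > tilt.py <<'E'
from h import *
o=manip.get_obs();r=R.from_quat(o['ee_rot']).as_matrix()
p=np.array(o['position']); sx,sy,sz=-r[:,0],r[:,1],-r[:,2]
if np.dot(np.cross(sz,sx),sy)<0: sy=-sy
lip=p+.106*sx-.094*sz; fl=p+.104*sx-.106*sz
print('tilt',np.degrees(np.arcsin(-sx[2])).round(1),'side',np.degrees(np.arcsin(sy[2])).round(2),'head',np.degrees(np.arctan2(sx[1],sx[0])).round(1),'lip',lip.round(4),'flz',(fl+.057*sy)[2].round(4),(fl-.057*sy)[2].round(4))
b=np.array([.4573,-.4048]);h=sx[:2]/np.linalg.norm(sx[:2]);d=lip[:2]-b;print('lip rel bowl fwd,left',(d@h).round(4),(h[0]*d[1]-h[1]*d[0]).round(4))
E
python3 tilt.py;python3 -c "
from h import *
snap('side','s8');snap('top','t8')"
```

```text
clock: 9.02
position: [0.5126, -0.3065, 0.2669]
ee_rot: [0.865, 0.485, 0.113, -0.064]
ft_force: [0.2, -0.6, -6.1]
grip_width: 0.144
t 9.025 p [ 0.5126 -0.3065  0.2669] q [ 1.103  0.345 -0.634  1.486 -0.06   1.363  1.534] yaw 58.61 z [ 0.1331  0.2201 -0.9664] x [0.503 0.825 0.257] grip 0.144 F [ 0.2 -0.6 -6.1]
tilt 14.9 side -0.05 head -121.4 lip [ 0.4717 -0.3732  0.1488] flz 0.1376 0.1377
lip rel bowl fwd,left -0.0345 -0.0041
```

View pics/t8.png

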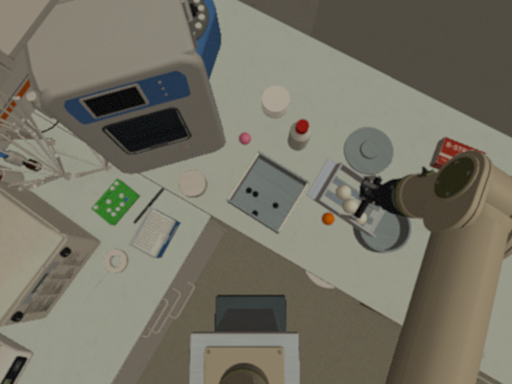

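View pics/s8.png

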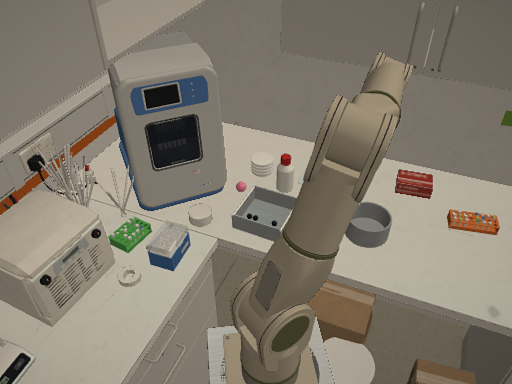

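```bash
python3 -m pendant '[[[-0.1,-0.5,-1.0],[1,-0.6,0],255],[[-0.1,-0.5,-1.2],[1.2,-0.8,0],255],[[-0.1,-0.4,-0.9],[1.0,-0.6,0],255],[[0,0,0],[0,0,0],255]]'; python3 st.py; python3 tilt.py
```

```text
clock: 9.62
position: [0.5096, -0.3192, 0.2332]
ee_rot: [0.859, 0.484, 0.143, -0.081]
ft_force: [0.4, 0.3, -6.6]
grip_width: 0.143
t 9.625 p [ 0.5096 -0.3192  0.2332] q [ 1.149  0.392 -0.631  1.515 -0.105  1.31   1.608] yaw 58.8 z [ 0.1671  0.2769 -0.9463] x [0.49  0.809 0.323] grip 0.143 F [ 0.4  0.3 -6.6]
tilt 18.9 side -0.03 head -121.2 lip [ 0.4733 -0.379   0.11  ] flz 0.0993 0.0993
lip rel bowl fwd,left -0.0304 0.0003
```

```bash
python3 -m pendant '[[[-0.4,-0.65,0.0],[2.6,-1.6,0],255],[[-0.4,-0.65,0],[2.6,-1.6,0],255],[[-0.4,-0.65,0.1],[2.6,-1.6,0],255],[[-0.3,-0.4,0],[1.5,-0.9,0],255],[[0,0,0],[0,0,0],255],[[0,0,0],[0,0,0],255]]'; python3 st.py; python3 tilt.py
```

```text
clock: 10.38
position: [0.4954, -0.3424, 0.2355]
ee_rot: [0.841, 0.475, 0.226, -0.126]
ft_force: [0.1, 0.3, -5.1]
grip_width: 0.148
t 10.375 p [ 0.4954 -0.3424  0.2355] q [ 1.277  0.461 -0.646  1.485 -0.255  1.355  1.767] yaw 59.03 z [ 0.261   0.427  -0.8658] x [0.445 0.742 0.5  ] grip 0.148 F [ 0.1  0.3 -5.1]
tilt 30.0 side 0.2 head -121.0 lip [ 0.4728 -0.381   0.101 ] flz 0.0919 0.0915
lip rel bowl fwd,left -0.0284 0.001
```

```bash
python3 -m pendant '[[[-0.4,-0.65,0.1],[2.6,-1.6,0],255],[[-0.4,-0.65,0.1],[2.6,-1.6,0],255],[[-0.4,-0.65,0],[2.6,-1.6,0],255],[[-0.4,-0.6,0],[2.4,-1.5,0],255],[[0,0,0],[0,0,0],255],[[0,0,0],[0,0,0],255],[[0,0,0],[0,0,0],255]]'; python3 st.py; python3 tilt.py;python3 -c "
from h import *
snap('side','s9');snap('top','t9')
im=cv2.imread('pics/t9.png')[130:260,300:460]; cv2.imwrite('pics/c10.png',cv2.resize(im,None,fx=4,fy=4,interpolation=cv2.INTER_CUBIC))"
```

```text
clock: 11.25
position: [0.4791, -0.3699, 0.2388]
ee_rot: [0.81, 0.459, 0.32, -0.176]
ft_force: [1.3, 0.3, -2.2]
grip_width: 0.147
t 11.25 p [ 0.4791 -0.3699  0.2388] q [ 1.392  0.572 -0.662  1.43  -0.389  1.441  1.901] yaw 59.31 z [ 0.3578  0.5787 -0.7329] x [0.374 0.63  0.68 ] grip 0.147 F [ 1.3  0.3 -2.2]
tilt 42.9 side 0.52 head -120.7 lip [ 0.4731 -0.3823  0.0978] flz 0.0909 0.0898
lip rel bowl fwd,left -0.0274 0.0021
```

View pics/c10.png

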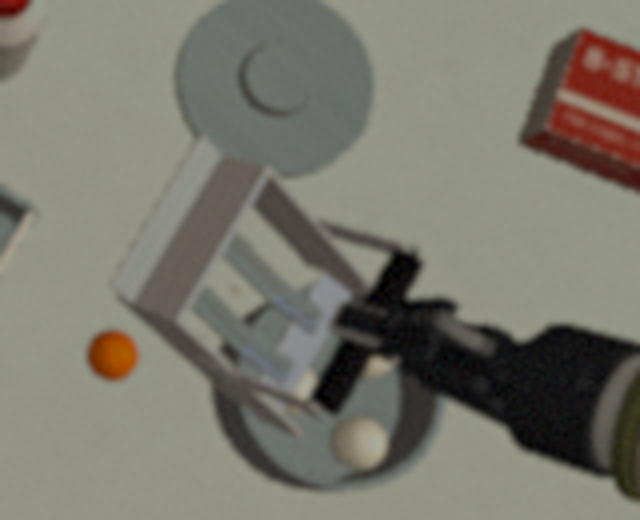

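View pics/s9.png

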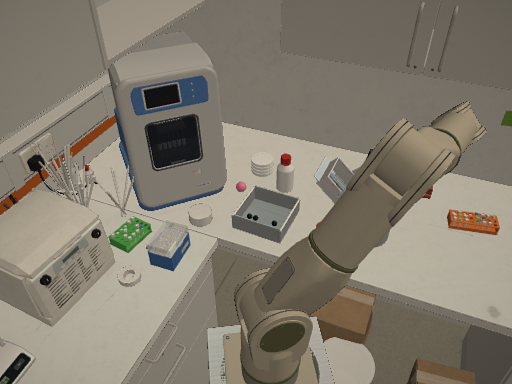

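```bash
python3 -m pendant '[[[0.3,0.5,1.5],[-2,1.2,0],255],[[0.4,0.6,2],[-3,1.9,0],255],[[0.4,0.7,2],[-4,2.5,0],255],[[0.4,1.5,1],[-5,3.1,0],255],[[0.4,2,0],[-6,3.8,0],255],[[0.4,2,0],[-6,3.8,0],255],[[0.3,2,0],[-5,3.1,0],255],[[0,1.5,0],[-3,1.9,0],255],[[0,0,0],[0,0,0],255]]'; python3 st.py; python3 tilt.py;python3 -c "
from h import *
c=snap('top','t10')
im=cv2.imread('pics/t10.png')[130:265,210:450]; cv2.imwrite('pics/c11.png',cv2.resize(im,None,fx=3.3,fy=3.3,interpolation=cv2.INTER_CUBIC))
im=cv2.imread('pics/t10.png')[140:245,220:320]; cv2.imwrite('pics/c12.png',cv2.resize(im,None,fx=5.5,fy=5.5,interpolation=cv2.INTER_CUBIC))"
```

```text
clock: 12.48
position: [0.5121, -0.2462, 0.3221]
ee_rot: [0.867, 0.498, 0.012, 0.004]
ft_force: [-0.2, -0.6, -1.0]
grip_width: 0.148
t 12.475 p [ 0.5121 -0.2462  0.3221] q [ 0.952  0.225 -0.68   1.486  0.13   1.458  1.316] yaw 59.79 z [ 0.0253  0.0047 -0.9997] x [0.503 0.864 0.017] grip 0.148 F [-0.2 -0.6 -1. ]
tilt 1.0 side 1.12 head -120.2 lip [ 0.4611 -0.3374  0.2263] flz 0.2155 0.2133
lip rel bowl fwd,left -0.0602 -0.0306
```

View pics/c11.png

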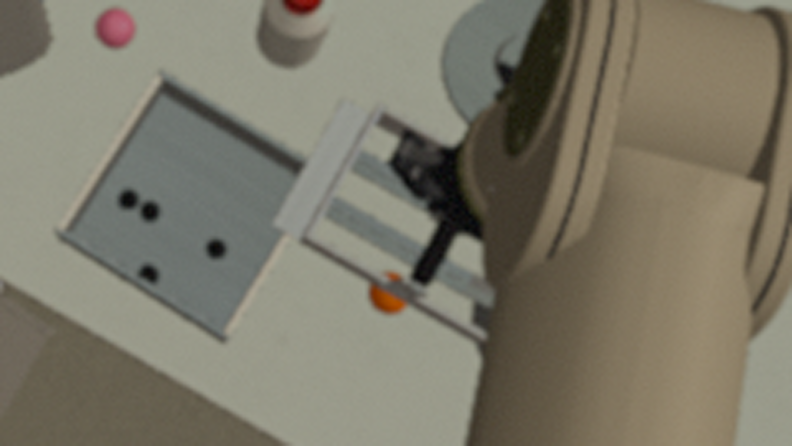

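View pics/c12.png

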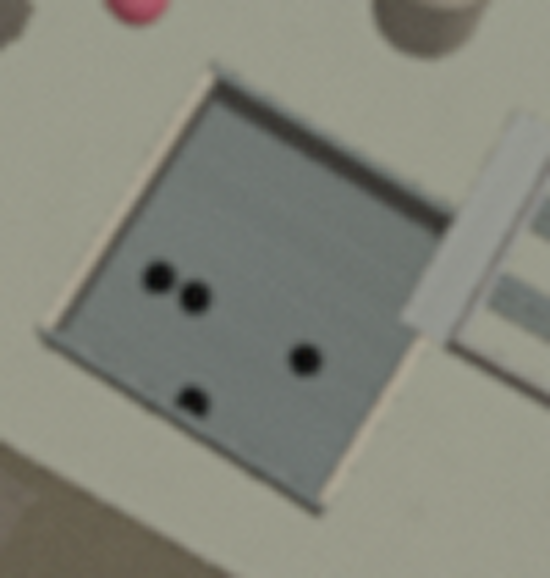

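```bash
python3 -m pendant '[[[0.5,1.8,0],[-0.2,0.7,-1.2],255],[[1,3.4,-1],[0,0.7,-1.2],255],[[1.1,4,-2],[0,0,0],255],[[1.1,3.8,-2],[0,0,0],255],[[0.6,2.2,-1],[0,0,0],255],[[0.1,0.6,0],[0,0,0],255],[[0,0,0],[0,0,0],255],[[0,0,0],[0,0,0],255]]'; python3 st.py; python3 tilt.py
```

```text
clock: 13.52
position: [0.5556, -0.0965, 0.2642]
ee_rot: [0.883, 0.47, 0.004, 0.001]
ft_force: [-0.3, 0.8, -1.9]
grip_width: 0.145
t 13.525 p [ 0.5556 -0.0965  0.2642] q [ 0.733  0.266 -0.758  1.577  0.184  1.366  0.933] yaw 56.03 z [ 0.0071  0.0019 -1.    ] x [0.559 0.829 0.006] grip 0.145 F [-0.3  0.8 -1.9]
tilt 0.3 side 0.27 head -124.0 lip [ 0.497  -0.1842  0.1696] flz 0.1579 0.1574
lip rel bowl fwd,left -0.2051 -0.0903
```

```bash
python3 -m pendant '[[[0.3,1,-1],[0,0.3,0.8],255],[[0.2,0.8,-2],[0,0,0.3],255],[[0,0.2,-1.5],[0,0,0],255],[[0,0,0],[0,0,0],255],[[0,0,0],[0,0,0],255]]'; python3 st.py; python3 tilt.py;python3 -c "
from h import *
snap('side','s11');snap('top','t11')
im=cv2.imread('pics/s11.png')[110:260,190:340]; cv2.imwrite('pics/c13.png',cv2.resize(im,None,fx=4,fy=4,interpolation=cv2.INTER_CUBIC))"
```

```text
clock: 14.15
position: [0.5603, -0.0768, 0.2154]
ee_rot: [0.879, 0.478, 0.001, -0.001]
ft_force: [0.3, 0.6, -1.8]
grip_width: 0.145
t 14.15 p [ 0.5603 -0.0768  0.2154] q [ 0.694  0.312 -0.762  1.636  0.221  1.283  0.889] yaw 57.07 z [ 2.0e-04  2.1e-03 -1.0e+00] x [0.544 0.839 0.002] grip 0.145 F [ 0.3  0.6 -1.8]
tilt 0.1 side -0.05 head -122.9 lip [ 0.5027 -0.1656  0.1212] flz 0.1091 0.1092
lip rel bowl fwd,left -0.2255 -0.092
```

View pics/c13.png

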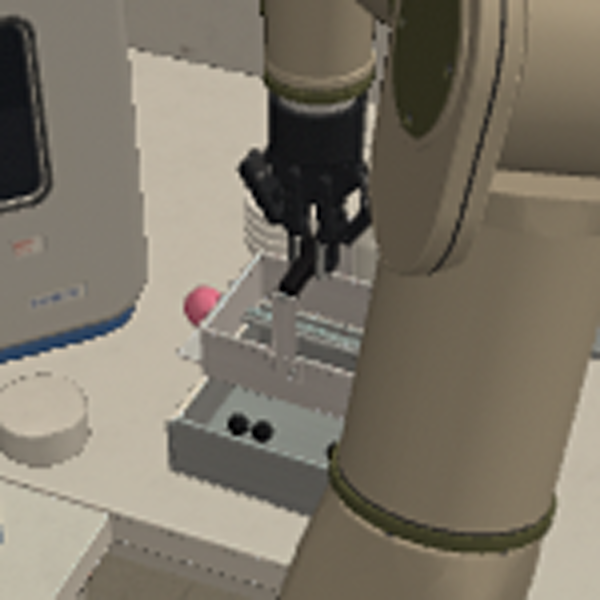

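View pics/t11.png

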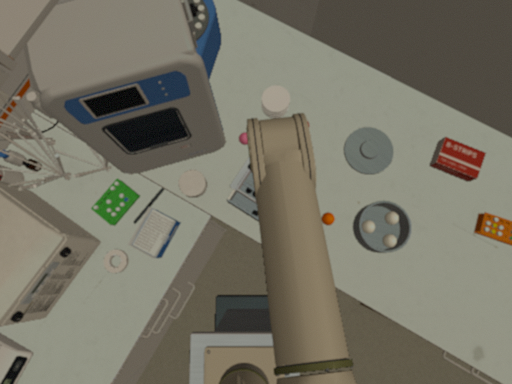

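```bash
python3 -m pendant '[[[0.1,0.1,-1.2],[0,0,0],255],[[0,0,-1.2],[0,0,0],255],[[0,0,-0.8],[0,0,0],255],[[0,0,0],[0,0,0],255],[[0,0,0],[0,0,0],255]]'; python3 st.py; python3 tilt.py
```

```text
clock: 14.88
position: [0.5614, -0.0763, 0.1815]
ee_rot: [0.879, 0.477, 0.001, -0.001]
ft_force: [-0.5, 0.3, -3.3]
grip_width: 0.143
t 14.875 p [ 0.5614 -0.0763  0.1815] q [ 0.683  0.343 -0.754  1.675  0.246  1.221  0.868] yaw 57.02 z [ 0.001   0.0017 -1.    ] x [0.544 0.839 0.002] grip 0.143 F [-0.5  0.3 -3.3]
tilt 0.1 side -0.0 head -123.0 lip [ 0.5038 -0.165   0.0873] flz 0.0753 0.0753
lip rel bowl fwd,left -0.2265 -0.0915
```

```bash
python3 -m pendant '[[[0,0,-0.5],[0,0,0.2],255],[[0,0,-0.3],[0,0,0],255],[[0,0,-0.2],[0,0,0],255],[[0,0,0],[0,0,0],255],[[0,0,0],[0,0,0],255]]'; python3 st.py; python3 tilt.py
```

```text
clock: 15.5
position: [0.562, -0.0762, 0.1717]
ee_rot: [0.878, 0.479, 0.001, -0.0]
ft_force: [-0.1, -0.1, -1.4]
grip_width: 0.151
t 15.5 p [ 0.562  -0.0762  0.1717] q [ 0.68   0.353 -0.751  1.686  0.254  1.201  0.866] yaw 57.23 z [ 0.0025  0.0014 -1.    ] x [0.541 0.841 0.003] grip 0.151 F [-0.1 -0.1 -1.4]
tilt 0.1 side 0.08 head -122.8 lip [ 0.5048 -0.1652  0.0775] flz 0.0656 0.0654
lip rel bowl fwd,left -0.2272 -0.0897
```

```bash
python3 -m pendant '[[[0,0,-0.2],[0,0,0],255],[[0,0,-0.1],[0,0,0],255],[[0,0,0],[0,0,0],255]]'; python3 st.py; python3 -c "
from h import *
snap('side','s12')
im=cv2.imread('pics/s12.png')[130:260,200:330]; cv2.imwrite('pics/c14.png',cv2.resize(im,None,fx=4.5,fy=4.5,interpolation=cv2.INTER_CUBIC))"
```

```text
clock: 15.88
position: [0.5628, -0.0765, 0.1711]
ee_rot: [0.878, 0.479, 0.002, 0.001]
ft_force: [-2.7, 0.7, 1.2]
grip_width: 0.147
t 15.875 p [ 0.5628 -0.0765  0.1711] q [ 0.679  0.354 -0.751  1.686  0.257  1.198  0.864] yaw 57.2 z [ 4.7e-03  1.0e-04 -1.0e+00] x [0.542 0.841 0.003] grip 0.147 F [-2.7  0.7  1.2]
```

View pics/c14.png

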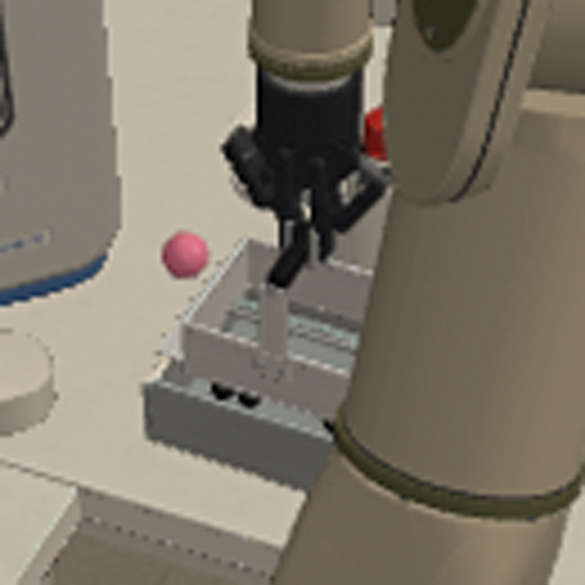

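```bash
python3 -m pendant '[[[0,0,-0.15],[0,0,0],255],[[0,0,0],[0,0,0],255]]'; python3 st.py;  python3 -m pendant '[[[0,0,0],[0,0,0],190],[[0,0,0],[0,0,0],150],[[0,0,0],[0,0,0],80],[[0,0,0],[0,0,0],0],[[0,0,0],[0,0,0],0],[[0,0,0],[0,0,0],0]]' 20; python3 st.py
```

```text
clock: 16.18
position: [0.5633, -0.0767, 0.1709]
ee_rot: [0.878, 0.479, 0.002, 0.002]
ft_force: [-2.5, 1.4, 3.1]
grip_width: 0.141
t 16.175 p [ 0.5633 -0.0767  0.1709] q [ 0.678  0.354 -0.75   1.686  0.258  1.197  0.863] yaw 57.18 z [ 5.9e-03 -7.0e-04 -1.0e+00] x [0.542 0.84  0.003] grip 0.141 F [-2.5  1.4  3.1]
clock: 16.92
position: [0.564, -0.0771, 0.1707]
ee_rot: [0.878, 0.478, 0.003, 0.002]
ft_force: [0.8, -0.2, -0.0]
grip_width: 0.996
t 16.925 p [ 0.564  -0.0771  0.1707] q [ 0.678  0.354 -0.75   1.686  0.259  1.195  0.863] yaw 57.17 z [ 0.0077 -0.001  -1.    ] x [0.542 0.84  0.003] grip 0.996 F [ 0.8 -0.2 -0. ]
```

Released; straight up, then away to uncover the view.

```bash
python3 -m pendant '[[[0,0,1.5],[0,0,0],0],[[0,0,3],[0,0,0],0],[[0,0,4],[0,0,0],0],[[0,0,4],[0,0,0],0],[[-1,-4,2],[0,0,0],0],[[-1,-5,0],[0,0,0],0],[[-1,-5,0],[0,0,0],0],[[-1,-5,0],[0,0,0],0],[[-1,-5,0],[0,0,0],0],[[0,0,0],[0,0,0],0]]'; python3 st.py;python3 -c "
from h import *
snap('side','s13');snap('top','t13')
im=cv2.imread('pics/s13.png')[130:260,200:400]; cv2.imwrite('pics/c15.png',cv2.resize(im,None,fx=4,fy=4,interpolation=cv2.INTER_CUBIC))
im=cv2.imread('pics/t13.png')[120:270,210:430]; cv2.imwrite('pics/c16.png',cv2.resize(im,None,fx=3.6,fy=3.6,interpolation=cv2.INTER_CUBIC))"
```

```text
clock: 18.18
position: [0.5112, -0.3219, 0.3322]
ee_rot: [0.877, 0.481, 0.006, 0.006]
ft_force: [0.6, 0.9, -0.4]
grip_width: 1.005
t 18.175 p [ 0.5112 -0.3219  0.3322] q [ 0.987  0.307 -0.638  1.37   0.179  1.506  1.366] yaw 57.46 z [ 0.0171 -0.0044 -0.9998] x [0.538 0.843 0.005] grip 1.005 F [ 0.6  0.9 -0.4]
```

View pics/c15.png

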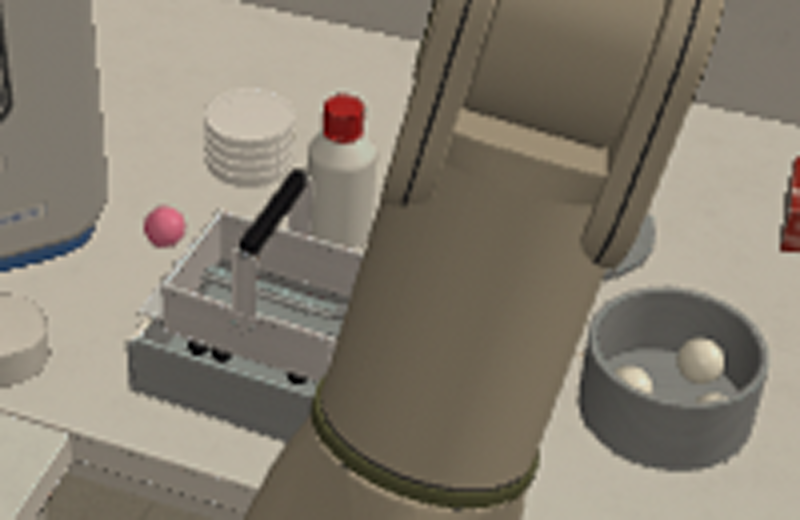

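View pics/c16.png

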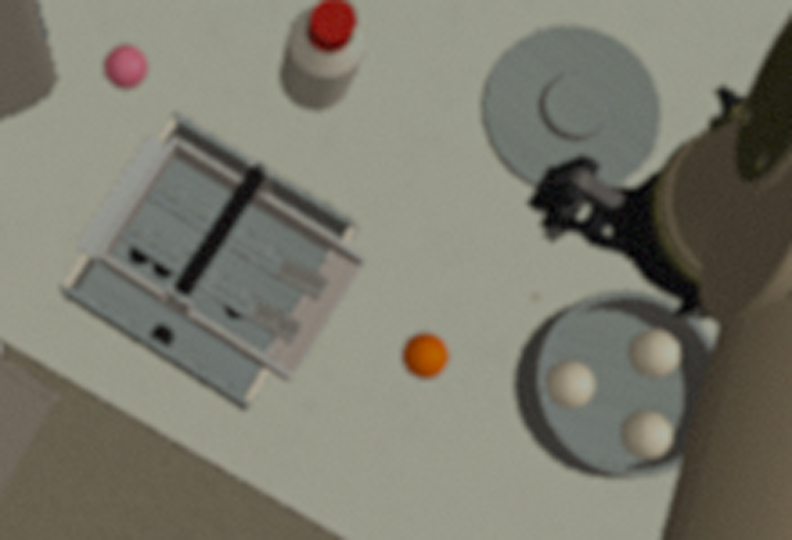

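Run:
```python
from h import *
for t in('t0','t13'):
    c=load('top0' if t=='t0' else t)
    K=c['K'];v,u=np.mgrid[130:245,215:325];d=c['range_z'][v,u]
    X=np.stack([(u-K[0,2])/K[0,0]*d,(v-K[1,2])/K[1,1]*d,d],-1)@c['rotation'].T+c['origin']
    m=(X[...,2]>.172)&(X[...,2]<.195)&(np.hypot(X[...,0]-.565,X[...,1]+.078)<.07);P=X[m]
    ctr=P.mean(0);s=(P-ctr)[:,:2]@np.array([.843,-.538]);print(t,'handle',P.mean(0).round(4),len(P),'slope y',np.degrees(np.polyfit(s,P[:,2],1)[0]).round(2))
    # flanges: rear & front
    ux=np.array([-.538,-.843]);uy=np.array([.843,-.538]);q=X[...,:2]-ctr[:2]
    a=q@ux;b=q@uy
    for nm,lo,hi in(('rear',-.099,-.085),('lip',.08,.1)):
        mm=(a>lo)&(a<hi)&(abs(b)<.05)&(X[...,2]>.04);print(nm,np.median(X[...,2][mm]).round(4),mm.sum(),'slope y',np.degrees(np.polyfit(b[mm],X[...,2][mm],1)[0]).round(2))
```

```text
t0 handle [ 0.5659 -0.0779  0.1805] 233 slope y 0.44
rear 0.069 151 slope y 0.25
lip 0.074 225 slope y 0.24
t13 handle [ 0.5632 -0.0759  0.1805] 232 slope y 0.3
rear 0.0688 146 slope y -0.06
lip 0.0737 228 slope y 0.24
```

Both flanges and the handle are at the same heights and slopes as at the start, so the sieve sits flat on both rails. Handing in.

```bash
python3 -c "
from workcell import manip
print(manip.hand_in())"; python3 st.py
```

```text
the job is handed in; nothing more can be done
None
the job is handed in; nothing more can be done
```

I gripped the sieve by its handle, lifted it a few millimetres and shook it across the slots in two short bursts. I then carried it level to the bowl, tipped it to about 43° with the lip 18 mm above the rim, and hung it back in the pan and let go. The job took about 18 s of the 48 s.

What the last checks showed:
- **Small balls:** all four lay on the pan floor in the pictures taken with the sieve away from the pan, before and after tipping. In the final top picture they are partly hidden by the sieve.
- **Large balls:** all three are in the bowl, seen from above.
- **Sieve:** it is empty. Its rear flange, lip and handle are within 0.3 mm of their starting heights, and the slopes are within about 0.3°, so it sits flat on both rails.
- **Surroundings:** the bowl, lid, ethanol bottle and the orange and pink balls look unmoved by eye. I did not measure their positions again.
- **Robot:** it was clear of everything when I handed in.

No check failed. One reading stood out: when setting the sieve down, contact came about 1 mm higher than where I had first gripped it. It settled flat once released.

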